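# Set out bisque tiles on their layout boards

### The job

Set out the four blank bisque tiles (square, hexagon, cross and oblong) for the decorator: one after another, lay each flat on the layout board that has its own shape drawn on it, centred in the outline and turned to match it. Set the tiles down rather than dropping them, and leave the rinse jar and the blue lidded pot standing where they are.

Things in the scene. Friction and masses are not known exactly. Their poses are not given: they have to be found in the camera images.
- tile_square: loose blank buff bisque tile, square, 50 x 50 mm, sides along its x and y axes (any quarter turn looks the same); 14 mm thick, 56 to 112 g. Origin at the centre of its underside, z up. Starts flat on the table in the nearer row, turned up to 0.7 rad
- tile_hexagon: loose blank buff bisque tile, regular hexagon, 54 mm across flats, 62 mm across corners; one pair of parallel flats faces along +x and -x (any sixth of a turn looks the same); 14 mm thick, 56 to 112 g. Origin at the centre of its underside, z up. Starts flat on the table in the nearer row, turned up to 0.7 rad
- tile_cross: loose blank buff bisque tile, equal-armed cross, 58 mm from arm end to arm end, arms 24 mm wide, along its x and y axes (any quarter turn looks the same); the flat arm ends can be gripped; 14 mm thick, 56 to 112 g. Origin at the centre of its underside, z up. Starts flat on the table in the nearer row, turned up to 0.7 rad
- tile_oblong: loose blank buff bisque tile, oblong, 76 mm long along its x axis, 36 mm wide along y (a half turn looks the same); 14 mm thick, 56 to 112 g. Origin at the centre of its underside, z up. Starts flat on the table in the nearer row, turned up to 0.7 rad
- board_square: fixed layout board, plywood faced with white paper, 92 x 92 x 4 mm, with a thin black square outline drawn on it 1.5 mm outside the square tile's edge, placed on the board's axes as the tile is on its own. Origin at the centre of its underside (on the table), top 4 mm higher. In the farther row, turned up to 0.3 rad
- board_hexagon: fixed layout board, plywood faced with white paper, 92 x 92 x 4 mm, with a thin black hexagon outline drawn on it 1.5 mm outside the hexagon tile's edge, placed on the board's axes as the tile is on its own. Origin at the centre of its underside (on the table), top 4 mm higher. In the farther row, turned up to 0.3 rad
- board_cross: fixed layout board, plywood faced with white paper, 92 x 92 x 4 mm, with a thin black cross outline drawn on it 1.5 mm outside the cross tile's edge, placed on the board's axes as the tile is on its own. Origin at the centre of its underside (on the table), top 4 mm higher. In the farther row, turned up to 0.3 rad
- board_oblong: fixed layout board, plywood faced with white paper, 92 x 92 x 4 mm, with a thin black oblong outline drawn on it 1.5 mm outside the oblong tile's edge, placed on the board's axes as the tile is on its own. Origin at the centre of its underside (on the table), top 4 mm higher. In the farther row, turned up to 0.3 rad
- jar: bystander: small loose grey rinse jar, 54 mm across, 61 mm tall, origin at the centre of its underside; to the right of the tiles
- blue_pot: bystander: small loose dark blue lidded pot, 66 mm across, 62 mm tall with its knob, origin at the centre of its underside; beyond the boards on the right
Things that resemble listed ones, but are neither listed nor needed, are in the scene too. Leave any purple or turquoise look-alike of the tile_cross alone.

How it is judged:
At the end, for the whole second after the job is handed in: Each of the four tiles lies flat (tilt under 0.08 rad) on the board with its own outline, its centre within 10 mm of the board's centre, its shape turned to within 0.17 rad of the outline, at rest (horizontal distance between tile_square and board_square below 0.01 m and (angle between the x axis of tile_square and the x axis of board_square, either way round below 0.17 rad or angle between the x axis of tile_square and the x axis of board_square, either way round above 1.4008 rad) and z of tile_square in the frame of board_square between 0.001 and 0.007 m and angle between each of tile_square, tile_hexagon, tile_cross, tile_oblong's own z axis and vertical below 0.08 rad and linear speed of each of tile_square, tile_hexagon, tile_cross, tile_oblong below 0.02 m/s and horizontal distance between tile_hexagon and board_hexagon below 0.01 m and (angle between the x axis of tile_hexagon and the x axis of board_hexagon, either way round below 0.17 rad or angle between the x axis of tile_hexagon and the x axis of board_hexagon, either way round between 0.8772 and 1.2172 rad) and z of tile_hexagon in the frame of board_hexagon between 0.001 and 0.007 m and horizontal distance between tile_cross and board_cross below 0.01 m and (angle between the x axis of tile_cross and the x axis of board_cross, either way round below 0.17 rad or angle between the x axis of tile_cross and the x axis of board_cross, either way round above 1.4008 rad) and z of tile_cross in the frame of board_cross between 0.001 and 0.007 m and horizontal distance between tile_oblong and board_oblong below 0.01 m and angle between the x axis of tile_oblong and the x axis of board_oblong, either way round below 0.17 rad and z of tile_oblong in the frame of board_oblong between 0.001 and 0.007 m); the robot touches nothing.
It fails at once if a tile is let fall from more than about 4 cm above the table ((height (world z) of tile_square above 0.045 m and contact force between tile_square and anything else below 0.02 N and linear speed of tile_square above 0.35 m/s) or (height (world z) of tile_hexagon above 0.045 m and contact force between tile_hexagon and anything else below 0.02 N and linear speed of tile_hexagon above 0.35 m/s) or (height (world z) of tile_cross above 0.045 m and contact force between tile_cross and anything else below 0.02 N and linear speed of tile_cross above 0.35 m/s) or (height (world z) of tile_oblong above 0.045 m and contact force between tile_oblong and anything else below 0.02 N and linear speed of tile_oblong above 0.35 m/s)).
It fails at once if the rinse jar is shifted more than 2 cm or tipped (distance of jar from where it was at the start of the episode above 0.02 m or angle between jar's own z axis and vertical above 0.3 rad).
It fails at once if the blue pot is shifted more than 2 cm or tipped (distance of blue_pot from where it was at the start of the episode above 0.02 m or angle between blue_pot's own z axis and vertical above 0.3 rad).
It also fails if it takes over 80 s, if anything falls off the work surface, if the arm or the gripper's body presses on something with over 40 N, if the wrist force passes 120 N, or if a joint passes its speed limit or range.

### The arm

A 6-joint arm with a two-finger parallel gripper is mounted at the origin on a cart in front of the work surface, level with it; the furniture and walls round the work are solid. World frame = base frame: x ahead of the robot, y to its left, z up, the work surface at z = 0. Lengths are in m, angles in rad, forces in N, time in s.
With the tool pointing down it reaches from about 0.35 to 0.775 m from the base axis. Payload 7.3 kg.
Tool frame: the origin (TCP) lies at the centre of the arm's flange, where the gripper is bolted on; the fingertips stand 178 mm ahead of it and the grasp point (between the pads) lies 159 mm ahead of it; z points along the fingers, y is the line along which they close (so a half turn about z gives the same grasp; the last joint's range is limited). The gripper opens to 92 mm and grips with 3 to 60 N. Pads are 19 mm wide; open, the fingers measure 130 mm over their backs; the gripper's body (75 mm by 190 mm) begins 47 mm behind the grasp point.
Start: joints at [-1.304, 0.342, 1.524, -0, 1.275, -0.146], TCP at [0.211, -0.481, 0.405] pointing down, gripper open.
Joint ranges: [-2.53, 2.53], [-0.77, 2.02], [0.04, 2.7], [-1, 4.14], [0.28, 2.66], [-3.11, 3.11]. Speed limits (rad/s): [2.57, 2.57, 3.14, 3.14, 3.14, 3.14].

### API

Orientations are given as [roll, pitch, yaw] about the fixed x, y, z axes, in that order (R = Rz(yaw) Ry(pitch) Rx(roll)).
In Python, from cell import robot gives the robot as it stands.
- The arm moves only by the shell command python3 -m pendant [OPENING] [FORCE], which reads ROWS from standard input. ROWS is a JSON list of rows, 1 to 8 of them, each an object with the fields trans (a list: dx, dy, dz in fractions of the full range, 1 being 0.8 m), rotvec (a list: a rotation vector rx, ry, rz in a scale on which 1.0 is pi rad); a field left out counts as zero; each row shifts and turns the commanded pose from where the row before left it, along the tool's axes as they then stand; what a row does not reach is not made up. A row lasts 1/12 s, in which the tool goes at most 0.0417 m and 0.125 rad, less where a joint would pass 70% of its speed; a pose out of reach is approached as far as the arm can. OPENING is the finger opening in m, set as the command begins (- or left out keeps the last). The fingers move at their own pace and stop on an object; FORCE is the grip in N (left out, the last holds). Time passes only in rows, so rows that do not move let the fingers close. It prints the time, the measured TCP pose, the force, the opening and the grip force at its end. Input that does not fit is refused with a message, and nothing moves.
- robot.observe(): the state, without advancing time (a new reading comes with each control period).
- robot.read_camera(name): name is "scene" or "top"; returns a dict with "image" (420x560x3 uint8, red, green, blue), "fx", "fy", "cx", "cy" (pixels), "k1" (the pictures are not rectified: a ray, as slopes to the right and down, at radius r is drawn at 1 + k1 r^2 times it, then the intrinsics apply), "pose" (4x4, takes a point from camera to world coordinates). Camera axes: x right, y down, z forward; pixel columns grow to the right and rows downward; lengths in m; the calibration is good to about 2 mm. A picture is of the moment at which its call begins. There is no depth.
- robot.hand_in(): hands the job in; it is judged then, once.
The state is a dict: "time": time; "qpos": joint angles; "qvel": joint speeds; "joint_efforts": joint torques, N m; "tool_pos": TCP position; "tool_rot": TCP orientation; "contact_force": force on the tool from outside, world axes, zero at the start; "torque": the same for the moment, N m; "opening": finger opening in m; "grip_force": force on a finger pad.
Only numpy, scipy, OpenCV 4.12 (cv2) and the standard library are available. Lean on these libraries where they do the work, as an engineer would, in place of code of your own. Each camera call takes 0.05 s, during which the arm holds its last target. There are 200 camera calls.

## Working session

There is one attempt and no reset: what is moved stays moved. The work goes in short steps, Python scripts to look and compute and a shell command to move; the robot and the scene stay as the last step left them, time stands still between calls to the robot, and variables do not carry over. Pictures are saved under pics/ and viewed, at most 14 in all, crops included, and the job is handed in when it is done.

```bash
mkdir -p pics; ls; python3 - <<'E'
from cell import robot
import cv2
s=robot.observe();print(s)
for n in("scene","top"):
    c=robot.read_camera(n);print(n,c["fx"],c["fy"],c["cx"],c["cy"],c["k1"],c["pose"].tolist() if hasattr(c["pose"],'tolist') else c["pose"])
    cv2.imwrite(f"pics/{n}0.png",c["image"][:,:,::-1])
E
```

```text
pics
{'time': 0.0, 'qpos': array([-1.30400215e+00,  3.42744388e-01,  1.52505488e+00, -3.19467740e-05,
        1.27542101e+00, -1.46024746e-01]), 'qvel': array([-0.00014133, -0.00022097,  0.00127525, -0.00047579, -0.00110064,
        0.00097676]), 'joint_efforts': array([ 8.46718194e-05, -4.31249428e+01, -2.44218224e+01,  7.16831814e-02,
        5.60270820e-02, -1.23723808e-04]), 'tool_pos': array([ 0.21059189, -0.48075201,  0.40402029]), 'tool_rot': array([-3.13997791e+00, -2.06606606e-04,  4.12828082e-01]), 'contact_force': array([-0.530796  ,  0.03915802, -0.1284625 ]), 'torque': array([ 0.00787924, -0.046135  , -0.03209003]), 'grip_force': 0.0, 'opening': 0.09182903651125726}
scene 532.9181391020713 532.9181391020713 279.5748000817143 204.17447747059703 -0.1357450666833746 [[-0.8816107857701191, -0.24459674964756406, 0.40365189517162, -0.031151053099619616], [-0.4714596680774059, 0.41634639005097174, -0.7774197481848957, 0.8543641577033168], [0.022095334125915977, -0.8756872235869215, -0.4823729704870425, 0.7216049729308346], [0.0, 0.0, 0.0, 1.0]]
top 418.5522402253913 418.5522402253913 280.71895957112145 208.3229200821514 -0.12365504539852594 [[-0.0202646367354891, -0.9949888180297711, 0.09791116633815398, 0.4377310557786613], [-0.999754111965014, 0.019284520996938743, -0.010946362818992651, -0.22049370631180232], [0.009003338659911651, -0.09810891521996166, -0.9951349559970937, 0.8764952919208717], [0.0, 0.0, 0.0, 1.0]]
```

View pics/scene0.png

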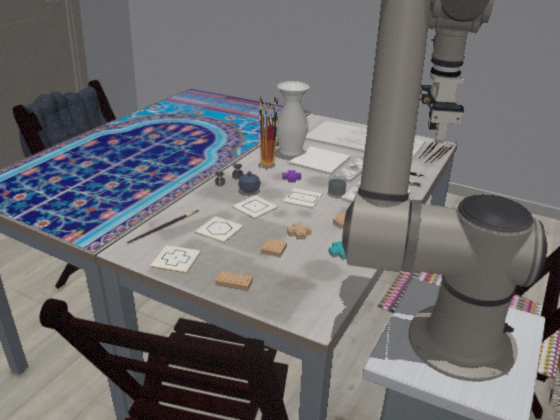

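View pics/top0.png

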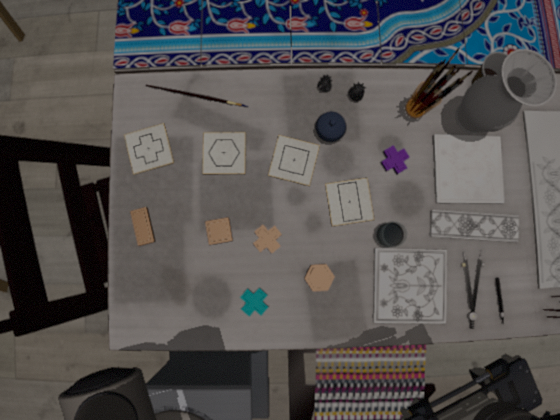

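The top view shows the boards as cross (149,149), hexagon (224,153), square (295,159) and oblong (349,202). The tiles are oblong (143,226), square (219,231), cross (267,238) and hexagon (319,278), with the jar at (389,234) and the pot at (330,126).

There are three cross candidates: buff (267,238), turquoise (255,301) and purple (395,160). The buff one fits the "buff bisque" description. I'll confirm it in a crop and measure.

```bash
cat > h.py <<'E'
import numpy as np, cv2
from cell import robot
def rays(c,uv):
    K=np.array([[c["fx"],0,c["cx"]],[0,c["fy"],c["cy"]],[0,0,1]])
    p=cv2.undistortPoints(np.asarray(uv,float).reshape(-1,1,2),K,np.array([c["k1"],0,0,0,0])).reshape(-1,2)
    T=np.asarray(c["pose"]); d=np.c_[p,np.ones(len(p))]@T[:3,:3].T
    return T[:3,3],d
def plane(c,uv,z):
    o,d=rays(c,uv); return (o+d*((z-o[2])/d[:,2])[:,None])[:,:2]
def tri(c1,u1,c2,u2):
    o1,d1=rays(c1,u1);o2,d2=rays(c2,u2);d1,d2=d1[0],d2[0]
    s=np.linalg.lstsq(np.c_[d1,-d2],o2-o1,rcond=None)[0]
    a,b=o1+s[0]*d1,o2+s[1]*d2
    return (a+b)/2,np.linalg.norm(a-b)
def comps(m,lo,hi):
    n,l,st,ce=cv2.connectedComponentsWithStats(m.astype(np.uint8),connectivity=8)
    return [(ce[i],st[i],l==i) for i in range(1,n) if lo<st[i][4]<hi]
E
python3 - <<'E'
from h import *
T=robot.read_camera("top");S=robot.read_camera("scene")
for n,c in(("top",T),("scene",S)):
    im=c["image"];hsv=cv2.cvtColor(im,cv2.COLOR_RGB2HSV)
    m=(hsv[...,0]>3)&(hsv[...,0]<22)&(hsv[...,1]>80)&(hsv[...,2]>110)
    print(n,"tiles")
    for ce,st,l in comps(m,60,2500):
        v=im[l]; print(ce.round(1),st,np.percentile(v.sum(1),[5,50,95]))
    g=im.astype(int); w=(g.min(2)>150)&(g.max(2)-g.min(2)<45)
    print(n,"white")
    for ce,st,l in comps(w,150,4000): print(ce.round(1),st)
cv2.imwrite("pics/crop_top.png",cv2.resize(T["image"][115:320,110:420,::-1],None,fx=2.5,fy=2.5,interpolation=cv2.INTER_CUBIC))
cv2.imwrite("pics/crop_sc.png",cv2.resize(S["image"][160:300,140:380,::-1],None,fx=3.3,fy=3.3,interpolation=cv2.INTER_CUBIC))
E
```

```text
top tiles
[141.5 226. ] [131 207  22  38 563] [278.1 298.  310. ]
[218.2 230.7] [205 218  27  27 549] [289. 327. 338.]
[266.9 238.5] [254 225  27  27 469] [321. 344. 350.]
[318.9 277.2] [305 264  29  27 575] [314.2 345.  351. ]
top white
scene tiles
[266.9 151.7] [260 133  16  33 310] [218.45 257.   345.1 ]
[339.6 218.1] [334 214  11  10  81] [373. 447. 456.]
[273.4 247. ] [262 239  24  17 271] [317.  446.  459.5]
[233.4 280.3] [216 272  36  18 426] [311. 438. 455.]
scene white
[292.7  85.7] [277  81  32  10 247]
[336.5 131.2] [ 306  114   61   36 1470]
[420.7 142.9] [413 135  21  21 204]
[423.7 175.5] [408 150  44  49 787]
[351.6 189.1] [342 176  19  25 228]
[381.  211.3] [354 204  54  15 418]
[437.1 220.1] [421 215  37  10 187]
```

View pics/crop_top.png

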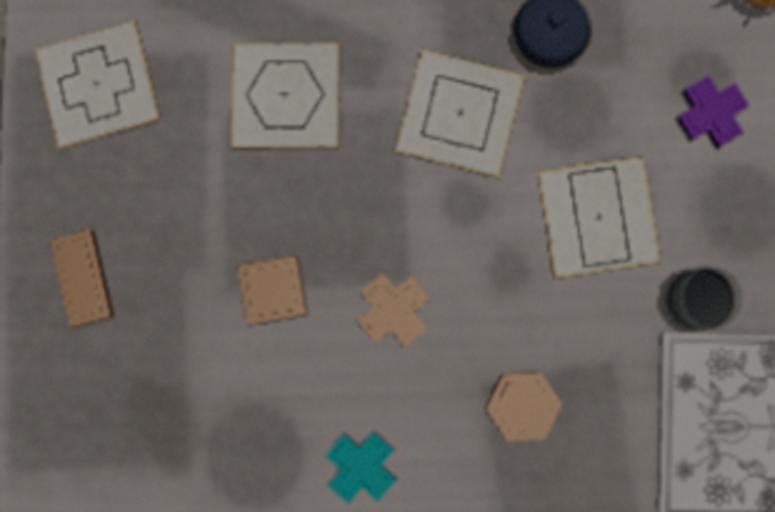

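View pics/crop_sc.png

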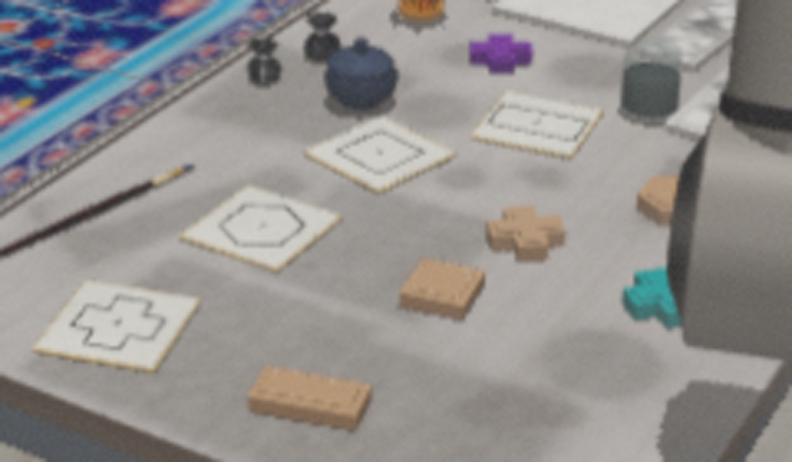

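The crops confirm the buff cross at top (267,238), with turquoise and purple crosses clearly different. The outlines match the board labels, and each board has a centre dot.

Next I'll measure positions and check heights from the two views.

```bash
cat >> h.py <<'E'
def mask4(c,kind,f=4):
    im=cv2.resize(c["image"],None,fx=f,fy=f,interpolation=cv2.INTER_CUBIC);hsv=cv2.cvtColor(im,cv2.COLOR_RGB2HSV)
    if kind=="tile": return im,(hsv[...,0]>3)&(hsv[...,0]<22)&(hsv[...,1]>75)&(hsv[...,2]>90)
    g=im.astype(int).sum(2)
    return im,g
def shape(c,m,z,n,f=4):
    """centre and n-fold angle (of the largest radii) of mask m (upsampled by f), on plane z"""
    ys,xs=np.nonzero(m); P=plane(c,np.c_[(xs+.5)/f-.5,(ys+.5)/f-.5],z)
    ce=P.mean(0); q=P-ce; w=q[:,0]+1j*q[:,1]
    return ce,np.angle((w**n).sum())/n,len(P)
E
cat > m.py <<'E'
from h import *
T=robot.read_camera("top");S=robot.read_camera("scene")
im,m=mask4(T,"tile")
for k,(u,v,n,off) in dict(oblong=(142,226,2,0),square=(218,231,4,np.pi/4),cross=(267,238,4,0),hexagon=(319,277,6,np.pi/6)).items():
    for ce,st,l in comps(m,3000,20000):
        if np.hypot(*(ce/4-[u,v]))<8:
            c,a,N=shape(T,l,.007,n); a-=off; p=2*np.pi/n; a=(a+p/2)%p-p/2
            print("tile",k,c.round(4),round(a,3),st[4]/16)
g=cv2.resize(T["image"],None,fx=4,fy=4,interpolation=cv2.INTER_CUBIC).astype(int).sum(2)
for k,(u,v) in dict(cross=(148.4,148.6),hexagon=(224,152.6),square=(294,160.2),oblong=(349.6,201.8)).items():
    x0,y0=int(4*u)-140,int(4*v)-140; sub=np.zeros(g.shape,np.uint8)
    win=g[y0:y0+280,x0:x0+280]; t,_=cv2.threshold((win/3).clip(0,255).astype(np.uint8),0,255,cv2.THRESH_OTSU)
    sub[y0:y0+280,x0:x0+280]=win>3*t
    cs,_=cv2.findContours(sub,cv2.RETR_EXTERNAL,cv2.CHAIN_APPROX_NONE)
    c0=max(cs,key=cv2.contourArea); m=cv2.drawContours(np.zeros(g.shape,np.uint8),[c0],-1,1,-1)
    c,a,N=shape(T,m,.004,4); a-=np.pi/4; a=(a+np.pi/4)%(np.pi/2)-np.pi/4
    P=plane(T,c0.reshape(-1,2)/4-.375,.004); r=cv2.minAreaRect(P.astype(np.float32))
    print("board",k,c.round(4),round(a,3),"rect",np.round(r[1],4),"dot",plane(T,[[u,v]],.004).round(4))
D=dict(cross=((148.4,148.6),(175.8,257.6)),hexagon=((224,152.6),(219.4,228.5)),square=((294,160.2),(254.8,206.4)),oblong=((349.6,201.8),(303,196.7)))
for k,(a,b) in D.items():
    p,e=tri(T,[a],S,[b]); print("tri board",k,p.round(4),round(e,4))
# tile top faces: bright face in scene vs the same tile's top-view centroid
ims,ms=mask4(S,"tile"); gs=ims.astype(int).sum(2); ms=ms&(gs>385)
for ce,st,l in comps(ms,800,9000):
    u=(ce+.5)/4-.5
    if u[0]<335 and u[1]>210: print("scene topface",u.round(1),st[4]/16,plane(S,[u],.014).round(4))
for k,uv,z in(("jar",(389,234),.06),("pot",(330,126),.05)): print(k,plane(T,[uv],z).round(3))
E
python3 m.py
```

```text
tile oblong [0.4915 0.0631] 0.242 600.25
tile square [ 0.4794 -0.0996] 0.156 573.6875
tile cross [ 0.461 -0.2  ] 0.657 486.3125
tile hexagon [ 0.3789 -0.3061] 0.038 595.6875
board cross [0.6597 0.0529] 0.255 rect [0.0906 0.0902] dot [[0.6582 0.052 ]]
board hexagon [ 0.6454 -0.1105] -0.018 rect [0.091  0.0895] dot [[ 0.6451 -0.1117]]
board square [ 0.6269 -0.2597] -0.269 rect [0.0917 0.0907] dot [[ 0.6257 -0.2604]]
board oblong [ 0.536  -0.3749] 0.128 rect [0.0902 0.0902] dot [[ 0.5346 -0.3756]]
tri board cross [0.6579 0.0519 0.0038] 0.0007
tri board hexagon [ 0.6446 -0.1119  0.0021] 0.002
tri board square [ 0.6258 -0.2607  0.001 ] 0.0011
tri board oblong [ 0.5337 -0.3761  0.0034] 0.0021
scene topface [298.8 228.6] 146.0 [[ 0.4581 -0.1974]]
scene topface [273.6 245.4] 211.5625 [[ 0.4761 -0.0969]]
scene topface [233.6 278.4] 308.125 [[0.4889 0.0631]]
jar [[ 0.463 -0.442]]
pot [[ 0.686 -0.333]]
```

```bash
cat > plan.py <<'E'
import sys,numpy as np
from cell import robot
from scipy.spatial.transform import Rotation as R
x,y,z,yaw=map(float,sys.argv[1:])
s=robot.observe(); r0=R.from_euler('xyz',s["tool_rot"]); r1=R.from_euler('xyz',[np.pi,0,yaw])
print("t",round(s["time"],2),"rot",(r0.inv()*r1).as_rotvec().round(3),"then shift",r1.inv().apply(np.array([x,y,z])-s["tool_pos"]).round(4),"open",round(s["opening"],4),"grip",round(s["grip_force"],1))
E
python3 - <<'E'
from h import *
T=robot.read_camera("top");S=robot.read_camera("scene")
# tile-top height: bright top-face centroid in scene vs top-view centroid
for k,a,b in(("cross",(266.9,238.5),(298.8,228.6)),("square",(218.2,230.7),(273.6,245.4)),("oblong",(141.5,226),(233.6,278.4))):
    p,e=tri(T,[a],S,[b]);print(k,p.round(4),round(e,4))
E
python3 plan.py 0.379 -0.306 0.25 0.562
```

```text
cross [ 0.4602 -0.2005  0.0116] 0.0014
square [ 0.4784 -0.0999  0.0116] 0.001
oblong [0.4907 0.0613 0.0123] 0.0013
t 0.4 rot [-0.    -0.    -0.149] then shift [ 0.2357 -0.0583  0.1546] open 0.0919 grip 0.0
```

Triangulation puts the tile tops at about 12 mm and the board tops at 1–4 mm, within error of the 14 and 4 mm given in the text. I'll start with the hexagon.

Units first: shifts go in shares of 0.8 m and turns go in shares of pi rad. So 0.03 m / 0.8 = 0.0375, 0.02 m / 0.8 = 0.025, -0.075 rad / 3.1416 = -0.0239.

```bash
echo '[{"rotvec":[0, 0, -0.0239]}, {"rotvec":[0, 0, -0.0236]}, {"trans":[0.0375, -0.0088, 0.025]}, {"trans":[0.0375, -0.0088, 0.025]}, {"trans":[0.0375, -0.0088, 0.025]}, {"trans":[0.0375, -0.0088, 0.025]}, {"trans":[0.0375, -0.0088, 0.025]}, {"trans":[0.0375, -0.0088, 0.025]}]' | python3 -m pendant 0.08 && echo '[{"trans":[0.0375, -0.01, 0.0225]}, {"trans":[0.0325, -0.01, 0.0213]}, {}, {}]' | python3 -m pendant && python3 plan.py 0.379 -0.306 0.181 0.562
```

```text
time: 1.07
tool_pos: [0.3414, -0.3483, 0.2841]
tool_rot: [3.141, -0.0, 0.561]
contact_force: [0.7, -1.1, 0.8]
opening: 0.0802
grip_force: 0.0
time: 1.4
tool_pos: [0.3801, -0.305, 0.249]
tool_rot: [-3.14, 0.001, 0.565]
contact_force: [-0.3, 0.1, 0.1]
opening: 0.0801
grip_force: 0.0
t 1.4 rot [-0.002  0.001  0.003] then shift [-0.0014  0.0003  0.068 ] open 0.0801 grip 0.0
```

In the tool's units: 0.025 m / 0.8 = 0.0313, 0.022 m / 0.8 = 0.0275.

```bash
echo '[{"trans":[-0.0013, 0, 0.0313]}, {"trans":[0, 0, 0.0275]}, {"trans":[0, 0, 0.015]}, {"trans":[0, 0, 0.0113]}, {}, {}]' | python3 -m pendant && echo '[{}, {}, {}, {}, {}, {}]' | python3 -m pendant 0.04 25 && echo '[{"trans":[0, 0, -0.025]}, {"trans":[0, 0, -0.0375]}, {"trans":[0, 0, -0.0375]}, {"trans":[0, 0, -0.025]}, {}]' | python3 -m pendant && python3 plan.py 0.645 -0.111 0.28 0.506
```

```text
time: 1.9
tool_pos: [0.3785, -0.3075, 0.1822]
tool_rot: [3.141, -0.0, 0.561]
contact_force: [0.3, 0.8, 0.2]
opening: 0.0797
grip_force: 0.0
time: 2.4
tool_pos: [0.3787, -0.3067, 0.1822]
tool_rot: [3.141, -0.0, 0.562]
contact_force: [-1.4, 0.7, 4.5]
opening: 0.0536
grip_force: 25.0
time: 2.82
tool_pos: [0.3794, -0.3074, 0.2856]
tool_rot: [3.134, -0.001, 0.562]
contact_force: [0.4, -1.2, -0.4]
opening: 0.0535
grip_force: 25.0
t 2.82 rot [ 0.008 -0.002  0.056] then shift [ 0.3275 -0.043   0.0056] open 0.0535 grip 25.0
```

In the tool's units: 0.04 m / 0.8 = 0.05, 0.03 m / 0.8 = 0.0375, 0.056 rad / 3.1416 = 0.0178.

```bash
echo '[{"rotvec":[0, 0, 0.0178]}, {"trans":[0.0375, -0.005, 0]}, {"trans":[0.05, -0.0063, 0]}, {"trans":[0.05, -0.0063, 0]}, {"trans":[0.05, -0.0063, 0]}, {"trans":[0.05, -0.0063, 0]}, {"trans":[0.05, -0.0063, 0]}, {"trans":[0.05, -0.0063, 0]}]' | python3 -m pendant && echo '[{"trans":[0.0375, -0.0063, 0]}, {"trans":[0.025, -0.0038, 0]}, {"trans":[0.01, -0.0013, 0]}, {}, {}, {}]' | python3 -m pendant && python3 plan.py 0.645 -0.111 0.1865 0.506
```

```text
time: 3.48
tool_pos: [0.5995, -0.1444, 0.2802]
tool_rot: [-3.14, 0.001, 0.506]
contact_force: [0.6, -1.0, -0.5]
opening: 0.054
grip_force: 25.0
time: 3.98
tool_pos: [0.6438, -0.1111, 0.2811]
tool_rot: [-3.141, 0.001, 0.505]
contact_force: [0.2, -0.1, -1.6]
opening: 0.0537
grip_force: 25.0
t 3.98 rot [-0.001  0.001 -0.001] then shift [0.0011 0.0005 0.0946] open 0.0537 grip 25.0
```

In the tool's units: 0.03 m / 0.8 = 0.0375, 0.02 m / 0.8 = 0.025.

```bash
echo '[{"trans":[0.0013, 0.0006, 0.0375]}, {"trans":[0, 0, 0.0375]}, {"trans":[0, 0, 0.025]}, {"trans":[0, 0, 0.0125]}, {"trans":[0, 0, 0.005]}, {}, {}]' | python3 -m pendant && python3 plan.py 0.645 -0.111 0.186 0.506
```

```text
time: 4.57
tool_pos: [0.6461, -0.1107, 0.1891]
tool_rot: [3.14, -0.002, 0.505]
contact_force: [-0.5, 0.1, -1.1]
opening: 0.0541
grip_force: 25.0
t 4.57 rot [ 0.002 -0.002 -0.001] then shift [-0.0011 -0.0003  0.0031] open 0.0541 grip 25.0
```

In the tool's units: 0.0025 m / 0.8 = 0.0031, -0.001 m / 0.8 = -0.0013.

```bash
echo '[{"trans":[-0.0013, 0, 0.0031]}, {}, {}]' | python3 -m pendant && echo '[{}, {}, {}]' | python3 -m pendant 0.07 && echo '[{"trans":[0, 0, -0.0188]}, {"trans":[0, 0, -0.0313]}, {"trans":[0, 0, -0.0375]}, {"trans":[0, 0, -0.025]}, {}]' | python3 -m pendant 0.082 && python3 plan.py 0.460 -0.200 0.25 0.657
```

```text
time: 4.82
tool_pos: [0.6452, -0.1108, 0.1863]
tool_rot: [3.14, -0.001, 0.506]
contact_force: [0.3, -1.2, 2.5]
opening: 0.0536
grip_force: 25.0
time: 5.07
tool_pos: [0.645, -0.1104, 0.1853]
tool_rot: [3.142, -0.0, 0.506]
contact_force: [0.1, 0.4, 0.3]
opening: 0.0676
grip_force: 0.0
time: 5.48
tool_pos: [0.6461, -0.1107, 0.2806]
tool_rot: [3.135, -0.006, 0.506]
contact_force: [0.7, -1.3, 0.3]
opening: 0.0822
grip_force: 0.0
t 5.48 rot [ 0.007 -0.006 -0.151] then shift [-0.2019 -0.043   0.0306] open 0.0822 grip 0.0
```

In the tool's units: -0.04 m / 0.8 = -0.05, -0.03 m / 0.8 = -0.0375, -0.076 rad / 3.1416 = -0.0242.

```bash
echo '[{"rotvec":[0, 0, -0.0239]}, {"rotvec":[0, 0, -0.0242]}, {"trans":[-0.0375, -0.0075, 0.0063]}, {"trans":[-0.05, -0.0113, 0.0075]}, {"trans":[-0.05, -0.0113, 0.0075]}, {"trans":[-0.05, -0.0113, 0.0075]}, {"trans":[-0.0375, -0.0075, 0.0063]}, {"trans":[-0.0188, -0.0038, 0.0025]}]' | python3 -m pendant && echo '[{"trans":[-0.0088, -0.0013, 0.0013]}, {}, {}]' | python3 -m pendant && python3 plan.py 0.460 -0.200 0.182 0.657; python3 - <<'E'
from h import *
T=robot.read_camera("top");cv2.imwrite("pics/t2.png",cv2.resize(T["image"][115:320,110:420,::-1],None,fx=2.5,fy=2.5))
E
```

```text
time: 6.15
tool_pos: [0.4615, -0.1969, 0.244]
tool_rot: [-3.138, 0.002, 0.655]
contact_force: [0.8, -0.6, 0.3]
opening: 0.0823
grip_force: 0.0
time: 6.4
tool_pos: [0.4594, -0.1999, 0.2443]
tool_rot: [3.141, -0.001, 0.656]
contact_force: [-0.1, 1.0, -0.4]
opening: 0.0818
grip_force: 0.0
t 6.4 rot [ 0.001 -0.001 -0.001] then shift [0.0004 0.0005 0.0623] open 0.0818 grip 0.0
```

View pics/t2.png

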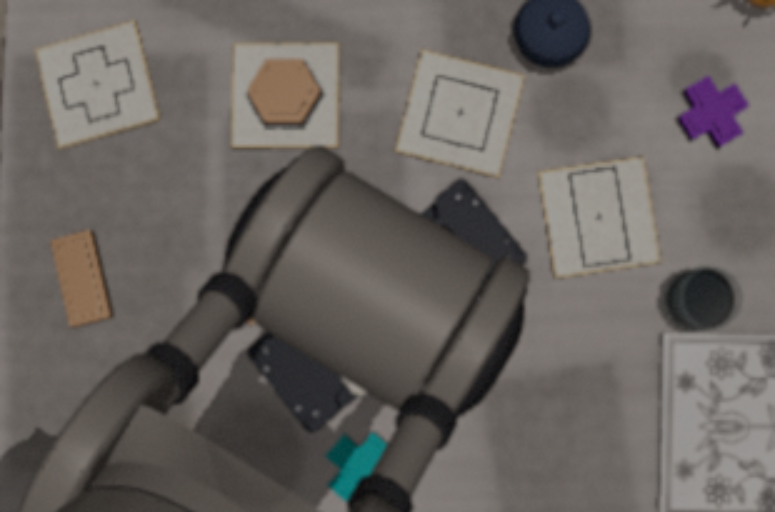

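The hexagon sits centred on its board at crop (285,90), turned to match, with the outline hidden evenly under it. The arm is over the cross, so I'll grasp it now.

In the tool's units: 0.022 m / 0.8 = 0.0275, 0.02 m / 0.8 = 0.025.

```bash
echo '[{"trans":[0, 0, 0.0275]}, {"trans":[0, 0, 0.025]}, {"trans":[0, 0, 0.015]}, {"trans":[0, 0, 0.01]}, {}, {}]' | python3 -m pendant && echo '[{}, {}, {}, {}, {}]' | python3 -m pendant 0.045 25 && echo '[{"trans":[0, 0, -0.025]}, {"trans":[0, 0, -0.0375]}, {"trans":[0, 0, -0.0375]}, {"trans":[0, 0, -0.025]}, {}]' | python3 -m pendant && python3 plan.py 0.659 0.0525 0.28 0.255
```

```text
time: 6.95
tool_pos: [0.4594, -0.1995, 0.1822]
tool_rot: [3.142, 0.0, 0.658]
contact_force: [-0.4, -0.7, -0.2]
opening: 0.0823
grip_force: 0.0
time: 7.37
tool_pos: [0.4589, -0.1999, 0.1828]
tool_rot: [3.14, -0.0, 0.657]
contact_force: [-0.8, 0.7, 3.2]
opening: 0.0574
grip_force: 25.0
time: 7.78
tool_pos: [0.4597, -0.2004, 0.2864]
tool_rot: [3.134, -0.003, 0.657]
contact_force: [0.5, -0.3, 0.7]
opening: 0.0578
grip_force: 25.0
t 7.78 rot [ 0.007 -0.004  0.402] then shift [ 0.2567 -0.1944  0.0064] open 0.0578 grip 25.0
```

In the tool's units: 0.026 m / 0.8 = 0.0325, -0.02 m / 0.8 = -0.025, 0.102 rad / 3.1416 = 0.0325.

```bash
echo '[{"rotvec":[0, 0, 0.0318]}, {"rotvec":[0, 0, 0.0318]}, {"rotvec":[0, 0, 0.0318]}, {"rotvec":[0, 0, 0.0325]}, {"trans":[0.025, -0.0188, 0]}, {"trans":[0.0325, -0.025, 0]}, {"trans":[0.0325, -0.025, 0]}, {"trans":[0.0325, -0.025, 0]}]' | python3 -m pendant && echo '[{"trans":[0.0375, -0.0288, 0]}, {"trans":[0.0375, -0.0288, 0]}, {"trans":[0.0375, -0.0288, 0]}, {"trans":[0.0375, -0.0288, 0]}, {"trans":[0.0288, -0.0213, 0]}, {"trans":[0.015, -0.01, 0]}, {"trans":[0.005, -0.0038, 0]}, {}]' | python3 -m pendant && echo '[{}, {}]' | python3 -m pendant && python3 plan.py 0.659 0.0525 0.1865 0.255
```

```text
time: 8.45
tool_pos: [0.535, -0.1016, 0.2813]
tool_rot: [-3.141, 0.001, 0.254]
contact_force: [0.7, -0.4, -0.5]
opening: 0.0575
grip_force: 25.0
time: 9.12
tool_pos: [0.6583, 0.0545, 0.2809]
tool_rot: [-3.141, 0.002, 0.256]
contact_force: [-0.7, 0.9, 0.1]
opening: 0.0577
grip_force: 25.0
time: 9.28
tool_pos: [0.6577, 0.0525, 0.2818]
tool_rot: [3.142, 0.001, 0.254]
contact_force: [-0.1, -0.2, -0.1]
opening: 0.0575
grip_force: 25.0
t 9.28 rot [ 0.     0.001 -0.001] then shift [0.0013 0.0003 0.0953] open 0.0575 grip 25.0
```

In the tool's units: 0.03 m / 0.8 = 0.0375, 0.02 m / 0.8 = 0.025.

```bash
echo '[{"trans":[0.0013, 0, 0.0375]}, {"trans":[0, 0, 0.0375]}, {"trans":[0, 0, 0.025]}, {"trans":[0, 0, 0.0125]}, {"trans":[0, 0, 0.005]}, {"trans":[0, 0, 0.0013]}, {}, {}]' | python3 -m pendant && python3 plan.py 0.659 0.0525 0.1865 0.255
```

```text
time: 9.95
tool_pos: [0.6597, 0.0536, 0.1887]
tool_rot: [3.141, -0.003, 0.254]
contact_force: [-0.5, 0.2, -0.9]
opening: 0.0575
grip_force: 25.0
t 9.95 rot [ 0.001 -0.003 -0.001] then shift [-0.001   0.0009  0.0022] open 0.0575 grip 25.0
```

In the tool's units: 0.0025 m / 0.8 = 0.0031, -0.001 m / 0.8 = -0.0013.

```bash
echo '[{"trans":[-0.0013, 0.0013, 0.0031]}, {}, {}]' | python3 -m pendant && echo '[{}, {}, {}]' | python3 -m pendant 0.074 && echo '[{"trans":[0, 0, -0.0188]}, {"trans":[0, 0, -0.0313]}, {"trans":[0, 0, -0.0375]}, {"trans":[0, 0, -0.025]}, {}]' | python3 -m pendant && python3 plan.py 0.478 -0.099 0.25 0.156
```

```text
time: 10.2
tool_pos: [0.6592, 0.0528, 0.1867]
tool_rot: [3.141, -0.004, 0.255]
contact_force: [-0.1, 0.7, 4.4]
opening: 0.0579
grip_force: 25.0
time: 10.45
tool_pos: [0.6585, 0.0526, 0.1848]
tool_rot: [3.141, -0.0, 0.255]
contact_force: [1.5, 0.0, 0.4]
opening: 0.0714
grip_force: 0.0
time: 10.87
tool_pos: [0.6597, 0.0527, 0.28]
tool_rot: [3.139, -0.008, 0.255]
contact_force: [1.7, -0.4, 0.8]
opening: 0.0737
grip_force: 0.0
t 10.87 rot [ 0.002 -0.009  0.099] then shift [-0.2031  0.1216  0.03  ] open 0.0737 grip 0.0
```

Now the square tile.

In the tool's units: -0.033 m / 0.8 = -0.0413, -0.025 m / 0.8 = -0.0313, 0.099 rad / 3.1416 = 0.0315.

```bash
echo '[{"rotvec":[0, 0, 0.0315]}, {"trans":[-0.0313, 0.0188, 0.005]}, {"trans":[-0.0413, 0.025, 0.0063]}, {"trans":[-0.0413, 0.025, 0.0063]}, {"trans":[-0.0413, 0.025, 0.0063]}, {"trans":[-0.0413, 0.025, 0.0063]}, {"trans":[-0.0313, 0.0188, 0.005]}, {"trans":[-0.0175, 0.01, 0.0025]}]' | python3 -m pendant 0.074 && echo '[{"trans":[-0.0088, 0.005, 0]}, {}, {}, {}]' | python3 -m pendant && python3 plan.py 0.478 -0.099 0.182 0.156
```

```text
time: 11.53
tool_pos: [0.4803, -0.0957, 0.2436]
tool_rot: [-3.14, 0.003, 0.154]
contact_force: [1.1, 0.0, -0.2]
opening: 0.0741
grip_force: 0.0
time: 11.87
tool_pos: [0.4778, -0.0989, 0.2448]
tool_rot: [3.141, -0.001, 0.156]
contact_force: [-0.1, 0.2, 0.6]
opening: 0.074
grip_force: 0.0
t 11.87 rot [ 0.    -0.001  0.   ] then shift [0.0001 0.0001 0.0628] open 0.074 grip 0.0
```

In the tool's units: 0.022 m / 0.8 = 0.0275, 0.02 m / 0.8 = 0.025.

```bash
echo '[{"trans":[0, 0, 0.0275]}, {"trans":[0, 0, 0.025]}, {"trans":[0, 0, 0.015]}, {"trans":[0, 0, 0.01]}, {}, {}]' | python3 -m pendant && echo '[{}, {}, {}, {}, {}]' | python3 -m pendant 0.035 25 && echo '[{"trans":[0, 0, -0.025]}, {"trans":[0, 0, -0.0375]}, {"trans":[0, 0, -0.0375]}, {"trans":[0, 0, -0.025]}, {}]' | python3 -m pendant && python3 plan.py 0.626 -0.260 0.28 -0.269
```

```text
time: 12.37
tool_pos: [0.4775, -0.0989, 0.1827]
tool_rot: [3.142, 0.0, 0.157]
contact_force: [-0.2, 0.0, 0.5]
opening: 0.074
grip_force: 0.0
time: 12.78
tool_pos: [0.4771, -0.0994, 0.1832]
tool_rot: [3.141, -0.001, 0.156]
contact_force: [-0.1, -0.1, 3.5]
opening: 0.0496
grip_force: 25.0
time: 13.2
tool_pos: [0.4779, -0.0997, 0.2868]
tool_rot: [3.138, -0.007, 0.156]
contact_force: [0.6, -1.4, -1.5]
opening: 0.0498
grip_force: 25.0
t 13.2 rot [ 0.002 -0.008  0.425] then shift [0.1853 0.1152 0.0068] open 0.0498 grip 25.0
```

In the tool's units: 0.03 m / 0.8 = 0.0375, 0.02 m / 0.8 = 0.025, 0.107 rad / 3.1416 = 0.0341.

```bash
echo '[{"rotvec":[0, 0, 0.0337]}, {"rotvec":[0, 0, 0.0337]}, {"rotvec":[0, 0, 0.0337]}, {"rotvec":[0, 0, 0.0341]}, {"trans":[0.025, 0.0163, 0]}, {"trans":[0.0375, 0.0225, 0]}, {"trans":[0.0375, 0.0238, 0]}, {"trans":[0.0375, 0.0238, 0]}]' | python3 -m pendant && echo '[{"trans":[0.0375, 0.0238, 0]}, {"trans":[0.0313, 0.0188, 0]}, {"trans":[0.0175, 0.01, 0]}, {"trans":[0.0075, 0.005, 0]}, {}, {}, {}]' | python3 -m pendant && python3 plan.py 0.626 -0.260 0.187 -0.269
```

```text
time: 13.87
tool_pos: [0.5652, -0.196, 0.2817]
tool_rot: [-3.141, 0.001, -0.269]
contact_force: [1.6, -0.2, -0.8]
opening: 0.0494
grip_force: 25.0
time: 14.45
tool_pos: [0.624, -0.2584, 0.2823]
tool_rot: [-3.141, 0.002, -0.269]
contact_force: [1.2, -1.0, -0.4]
opening: 0.0494
grip_force: 25.0
t 14.45 rot [-0.001  0.002  0.   ] then shift [0.0023 0.0011 0.0953] open 0.0494 grip 25.0
```

In the tool's units: 0.03 m / 0.8 = 0.0375, 0.02 m / 0.8 = 0.025.

```bash
echo '[{"trans":[0.0019, 0.0013, 0.0375]}, {"trans":[0, 0, 0.0375]}, {"trans":[0, 0, 0.025]}, {"trans":[0, 0, 0.0125]}, {"trans":[0, 0, 0.005]}, {"trans":[0, 0, 0.0013]}, {}, {}]' | python3 -m pendant && python3 plan.py 0.626 -0.260 0.187 -0.269
```

```text
time: 15.12
tool_pos: [0.6263, -0.2609, 0.1894]
tool_rot: [3.141, -0.003, -0.269]
contact_force: [0.5, -0.3, -1.5]
opening: 0.0497
grip_force: 25.0
t 15.12 rot [ 0.001 -0.003 -0.   ] then shift [-0.0005 -0.0008  0.0024] open 0.0497 grip 25.0
```

In the tool's units: 0.0025 m / 0.8 = 0.0031, -0.001 m / 0.8 = -0.0013.

```bash
echo '[{"trans":[-0.0006, -0.0013, 0.0031]}, {}, {}]' | python3 -m pendant && echo '[{}, {}, {}]' | python3 -m pendant 0.066 && echo '[{"trans":[0, 0, -0.0188]}, {"trans":[0, 0, -0.0313]}, {"trans":[0, 0, -0.0375]}, {"trans":[0, 0, -0.025]}, {}]' | python3 -m pendant && python3 plan.py 0.4905 0.0625 0.25 0.242
```

```text
time: 15.37
tool_pos: [0.6262, -0.26, 0.1871]
tool_rot: [3.14, -0.004, -0.269]
contact_force: [-0.0, -0.7, 5.5]
opening: 0.0498
grip_force: 25.0
time: 15.62
tool_pos: [0.6256, -0.2596, 0.1852]
tool_rot: [-3.142, 0.0, -0.269]
contact_force: [0.2, 0.7, -1.0]
opening: 0.0637
grip_force: 0.0
time: 16.03
tool_pos: [0.6267, -0.2601, 0.2805]
tool_rot: [3.14, -0.009, -0.269]
contact_force: [0.5, -0.7, 0.6]
opening: 0.0661
grip_force: 0.0
t 16.03 rot [ 0.004 -0.008 -0.511] then shift [-0.0549 -0.3458  0.0305] open 0.0661 grip 0.0
```

Last, the oblong.

In the tool's units: -0.038 m / 0.8 = -0.0475, -0.025 m / 0.8 = -0.0313, -0.12 rad / 3.1416 = -0.0382.

```bash
echo '[{"rotvec":[0, 0, -0.0382]}, {"rotvec":[0, 0, -0.0382]}, {"rotvec":[0, 0, -0.0382]}, {"rotvec":[0, 0, -0.0382]}, {"rotvec":[0, 0, -0.0099]}, {"trans":[-0.005, -0.0313, 0.0025]}, {"trans":[-0.0075, -0.0475, 0.0038]}, {"trans":[-0.0075, -0.0475, 0.0038]}]' | python3 -m pendant 0.06 && echo '[{"trans":[-0.0075, -0.0475, 0.0038]}, {"trans":[-0.0075, -0.0475, 0.0038]}, {"trans":[-0.0075, -0.0475, 0.005]}, {"trans":[-0.0075, -0.0475, 0.005]}, {"trans":[-0.0075, -0.0475, 0.005]}, {"trans":[-0.0063, -0.0375, 0.0038]}, {"trans":[-0.0038, -0.0213, 0.0013]}, {"trans":[-0.0013, -0.01, 0]}]' | python3 -m pendant && echo '[{}, {}, {}]' | python3 -m pendant && python3 plan.py 0.4905 0.0625 0.182 0.242
```

```text
time: 16.7
tool_pos: [0.5849, -0.165, 0.2658]
tool_rot: [-3.141, 0.001, 0.24]
contact_force: [0.3, 0.3, 0.4]
opening: 0.06
grip_force: 0.0
time: 17.37
tool_pos: [0.4877, 0.0653, 0.2443]
tool_rot: [-3.141, 0.003, 0.244]
contact_force: [0.0, -0.2, 0.7]
opening: 0.06
grip_force: 0.0
time: 17.62
tool_pos: [0.4901, 0.0621, 0.2452]
tool_rot: [3.141, -0.001, 0.241]
contact_force: [0.1, 0.8, 0.0]
opening: 0.0602
grip_force: 0.0
t 17.62 rot [ 0.001 -0.001 -0.001] then shift [ 0.0005 -0.0002  0.0632] open 0.0602 grip 0.0
```

In the tool's units: 0.022 m / 0.8 = 0.0275, 0.02 m / 0.8 = 0.025.

```bash
echo '[{"trans":[0, 0, 0.0275]}, {"trans":[0, 0, 0.025]}, {"trans":[0, 0, 0.015]}, {"trans":[0, 0, 0.01]}, {}, {}]' | python3 -m pendant && echo '[{}, {}, {}, {}, {}]' | python3 -m pendant 0.02 25 && echo '[{"trans":[0, 0, -0.025]}, {"trans":[0, 0, -0.0375]}, {"trans":[0, 0, -0.0375]}, {"trans":[0, 0, -0.025]}, {}]' | python3 -m pendant && python3 plan.py 0.535 -0.375 0.28 0.128
```

```text
time: 18.12
tool_pos: [0.4898, 0.0624, 0.1832]
tool_rot: [3.141, 0.0, 0.241]
contact_force: [-0.8, 0.5, -0.1]
opening: 0.0599
grip_force: 0.0
time: 18.53
tool_pos: [0.4896, 0.0631, 0.1837]
tool_rot: [3.141, -0.001, 0.242]
contact_force: [0.1, -0.7, 2.8]
opening: 0.0359
grip_force: 25.0
time: 18.95
tool_pos: [0.4905, 0.0632, 0.2873]
tool_rot: [3.139, -0.008, 0.242]
contact_force: [1.1, -0.3, -0.1]
opening: 0.0358
grip_force: 25.0
t 18.95 rot [ 0.002 -0.008  0.114] then shift [-0.0118  0.4403  0.0073] open 0.0358 grip 25.0
```

In the tool's units: 0.038 m / 0.8 = 0.0475, 0.035 m / 0.8 = 0.0438, 0.114 rad / 3.1416 = 0.0363.

```bash
echo '[{"rotvec":[0, 0, 0.0363]}, {"trans":[-0.0013, 0.0313, 0]}, {"trans":[-0.0013, 0.0438, 0]}, {"trans":[-0.0013, 0.0475, 0]}, {"trans":[-0.0013, 0.0475, 0]}, {"trans":[-0.0013, 0.0475, 0]}, {"trans":[-0.0013, 0.0475, 0]}, {"trans":[-0.0013, 0.0475, 0]}]' | python3 -m pendant && echo '[{"trans":[-0.0013, 0.0475, 0]}, {"trans":[-0.0013, 0.0475, 0]}, {"trans":[-0.0013, 0.0475, 0]}, {"trans":[-0.0013, 0.04, 0]}, {"trans":[-0.0013, 0.0275, 0]}, {"trans":[0, 0.0175, 0]}, {"trans":[0, 0.01, 0]}, {}]' | python3 -m pendant && echo '[{}, {}, {}]' | python3 -m pendant && python3 plan.py 0.535 -0.375 0.187 0.128
```

```text
time: 19.62
tool_pos: [0.5139, -0.1874, 0.2821]
tool_rot: [-3.141, 0.001, 0.128]
contact_force: [0.3, -0.5, 0.0]
opening: 0.0356
grip_force: 25.0
time: 20.28
tool_pos: [0.5332, -0.3761, 0.2819]
tool_rot: [-3.141, 0.001, 0.126]
contact_force: [-0.2, 0.7, -1.0]
opening: 0.0356
grip_force: 25.0
time: 20.53
tool_pos: [0.5338, -0.3736, 0.2832]
tool_rot: [-3.141, 0.0, 0.129]
contact_force: [-0.3, -0.4, 0.3]
opening: 0.0355
grip_force: 25.0
t 20.53 rot [-0.     0.     0.001] then shift [0.001  0.0016 0.0962] open 0.0355 grip 25.0
```

In the tool's units: 0.03 m / 0.8 = 0.0375, 0.02 m / 0.8 = 0.025.

```bash
echo '[{"trans":[0.0013, 0.0013, 0.0375]}, {"trans":[0, 0, 0.0375]}, {"trans":[0, 0, 0.025]}, {"trans":[0, 0, 0.0125]}, {"trans":[0, 0, 0.005]}, {"trans":[0, 0, 0.0013]}, {}, {}]' | python3 -m pendant && python3 plan.py 0.535 -0.375 0.187 0.128
```

```text
time: 21.2
tool_pos: [0.5352, -0.3759, 0.1897]
tool_rot: [3.139, -0.002, 0.128]
contact_force: [-0.2, 0.5, -1.0]
opening: 0.0355
grip_force: 25.0
t 21.2 rot [ 0.002 -0.002  0.   ] then shift [-0.0001 -0.0009  0.0027] open 0.0355 grip 25.0
```

In the tool's units: 0.0025 m / 0.8 = 0.0031, -0.001 m / 0.8 = -0.0013.

```bash
echo '[{"trans":[0, -0.0013, 0.0031]}, {}, {}]' | python3 -m pendant && echo '[{}, {}, {}]' | python3 -m pendant 0.052 && echo '[{"trans":[0, 0, -0.0188]}, {"trans":[0, 0, -0.0313]}, {"trans":[0, 0, -0.0375]}, {"trans":[0, 0, -0.025]}, {}]' | python3 -m pendant && python3 plan.py 0.32 -0.40 0.4 0.128
```

```text
time: 21.45
tool_pos: [0.5351, -0.3752, 0.1876]
tool_rot: [3.138, -0.003, 0.128]
contact_force: [-0.6, -0.6, 6.9]
opening: 0.0357
grip_force: 25.0
time: 21.7
tool_pos: [0.5345, -0.3746, 0.1857]
tool_rot: [-3.142, 0.0, 0.128]
contact_force: [-0.0, 0.1, 1.1]
opening: 0.0502
grip_force: 0.0
time: 22.12
tool_pos: [0.5355, -0.3754, 0.2808]
tool_rot: [3.135, -0.006, 0.128]
contact_force: [0.7, -0.4, -0.2]
opening: 0.0519
grip_force: 0.0
t 22.12 rot [ 0.006 -0.006 -0.   ] then shift [-0.2169 -0.0031 -0.1192] open 0.0519 grip 0.0
```

In the tool's units: -0.036 m / 0.8 = -0.045, -0.03 m / 0.8 = -0.0375.

```bash
echo '[{"trans":[-0.0375, 0.0063, -0.02]}, {"trans":[-0.045, 0.0075, -0.02]}, {"trans":[-0.045, 0.0075, -0.02]}, {"trans":[-0.045, 0.0075, -0.02]}, {"trans":[-0.045, 0.0075, -0.02]}, {"trans":[-0.045, 0.0075, -0.02]}, {"trans":[-0.045, 0.0075, -0.0125]}, {"trans":[-0.025, 0.0075, 0]}]' | python3 -m pendant && echo '[{"trans":[-0.025, 0.0125, 0]}, {}, {}]' | python3 -m pendant; python3 - <<'E'
from h import *
T=robot.read_camera("top");cv2.imwrite("pics/t3.png",cv2.resize(T["image"][115:320,110:420,::-1],None,fx=2.5,fy=2.5))
im,m=mask4(T,"tile")
B=dict(cross=((.659,.0525),.255,4,0),hexagon=((.645,-.111),-.018,6,np.pi/6),square=((.626,-.26),-.269,4,np.pi/4),oblong=((.535,-.375),.128,2,0))
for ce,st,l in comps(m,3000,20000):
    for k,(b,a,n,off) in B.items():
        c,t,N=shape(T,l,.011,n)
        if np.hypot(*(c-b))<.04:
            p=2*np.pi/n; print(k,"off mm",((c-b)*1000).round(1),"ang",round((t-off-a+p/2)%p-p/2,3))
E
```

```text
time: 22.78
tool_pos: [0.2738, -0.4559, 0.3835]
tool_rot: [3.139, 0.0, 0.126]
contact_force: [0.5, -1.1, 0.1]
opening: 0.0519
grip_force: 0.0
time: 23.03
tool_pos: [0.2574, -0.468, 0.3811]
tool_rot: [-3.14, 0.0, 0.125]
contact_force: [0.5, 0.5, -0.6]
opening: 0.0522
grip_force: 0.0
cross off mm [3.4 1.7] ang 0.001
hexagon off mm [1.9 0.5] ang -0.004
square off mm [ 2.9 -0.8] ang -0.001
oblong off mm [ 2.  -1.2] ang -0.002
```

View pics/t3.png

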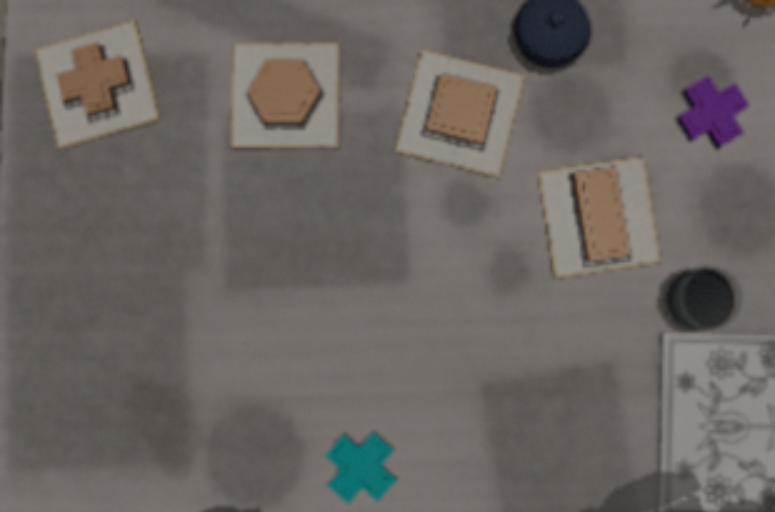

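The top view shows all four tiles flat on their own boards: cross (93,80), hexagon (285,91), square (462,108) and oblong (602,214) in crop pixels. They are within 4 mm and 0.01 rad, and the jar and pot haven't moved. I'll hand in.

```bash
python3 -c "
from cell import robot
print(robot.hand_in())"
```

```text
the job is handed in; nothing more can be done
None
```

All four tiles are set down on their matching boards, measured within about 4 mm and 0.01 rad of their outlines, with the jar and pot where they were; I handed the job in at about 23 s, and no verdict came back.

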